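# Hang the curd dipper in the notch of the tub's rim

## Task

Take the steel dipper out of its drip tray and hang it by its own hook over the tub's near rim, with the cup inside the tub: slide the hook gently along the blue edge guard until it drops fully home in the guard's notch, then let go so that the dipper hangs there by itself. Do not force it against the tub (25 N is too much), and leave the jars, jugs and loose cap where they are.

Things in the scene. Friction and masses are not known exactly. Their poses are not given: they have to be found in the camera images.
- dipper: loose steel dipper, 0.14-0.28 kg, upright in the tray. Origin: centre of cup's underside; z up; -x towards the hook. Cup 72 mm wide, 45 tall, x -36 to 36. Flat stem at x -41 to -36, 14 mm wide in y, up to a hook: a bridge 6 mm thick runs to -x and ends in a tongue hanging 24 mm below the bridge's underside, last 7 mm flared out. Gap stem to tongue 14 mm (x -55 to -41)
- hook (a point): point on the dipper: middle of the underside of the hook's bridge, centred in the 14 mm gap (dipper frame -48, 0, 105 mm); axes as the dipper's. Bridge and tongue are 18 mm wide in y
- grip (a point): point on the dipper: inside its blue upright grip, on the centre line, 18 mm below the top (dipper frame -44, 0, 139 mm); axes as the dipper's. The grip stands on the bridge, 20 mm in x, 16 mm in y, from 111 to 157 mm above the cup's underside
- tub: fixed open white tub. Origin: at table height under the middle of the near wall (facing the robot), in that wall's middle plane; y along the wall, x into the tub, z up. Outer size 206 mm in x (-3 to 203), 300 in y, 130 tall; walls and floor 6 mm. Properly hung, the dipper's hook point is 132 mm above the table over this wall, the cup's underside 27 mm, its x axis along the tub's x
- rim (a point): point on the tub: over the middle of the near wall, 142 mm above the table, level with the flat top of the blue edge guard on that wall; axes as the tub's. Guard: 10 mm thick in x, centred on the wall, 220 mm long in y. It is stiff and cracks at 25 N: touch it slowly (about 5 mm/s); 2 to 6 N is enough to feel along it. The guard sits up to 40 mm to either side of this point
- rim_floor (a point): point on the tub 10 mm below rim: height of the floor of the guard's one notch, in mid-length of the guard, 22 mm wide in y, 3 mm bevels at its mouth. The notch's y is NOT measured: it lies anywhere from -40 to 40 mm of this point, differently each time; find it by sliding the hook along the guard (y -54 to 54 mm is all guard) or by sight
- tray: fixed shallow grey drip tray, 150 by 130 mm, 16 mm tall, floor 4 mm thick; origin under its centre. Tray and tub may stand either way round, left or right
- jug_a: loose white jug with blue lid, 120 mm wide, 200 mm tall, at the left side; origin under its centre; leave it
- jug_b: loose white jug with blue lid, 110 mm wide, 170 mm tall, at the right side; origin under its centre; leave it
- sample_a: loose small jar with blue cap, 44 mm wide, 60 mm tall, standing in the tub about 160 mm beyond the near wall; origin under its centre; leave it
- sample_b: loose small jar with white cap, 44 mm wide, 60 mm tall, standing in the tub about 160 mm beyond the near wall; origin under its centre; leave it
- cheese_jar: loose white-capped jar with black band, 72 mm wide, 90 mm tall, on the table beyond the tray; origin under its centre; leave it
- cap: loose blue screw cap, 60 mm wide, 14 mm tall, on the table beyond the tray; leave it
Things that resemble listed ones, but are neither listed nor needed, are in the scene too. There is more than one size of the dipper; the job needs the largest.

How it is judged:
On the way, in this order (a step that is already met when the one before it is completed fails the run):
1. the dipper is lifted out of the tray (height (world z) of dipper above 0.04 m), for 0.1 s.
2. the hook straddles the tub's near rim, cup inside (x of hook in the frame of tub between -0.008 and 0.008 m and y of hook in the frame of tub between -0.1 and 0.1 m and z of hook in the frame of tub below 0.152 m and x of dipper in the frame of tub above 0.03 m).
At the end, for the whole second after the job is handed in: released, the dipper hangs still on the near rim, cup inside, its hook down in the notch: hook site 128 to 135.5 mm high, within 8 mm of the wall's middle plane and 58 mm of the wall's middle, borne by the tub, upright to 0.15 rad, x axes of dipper and tub within 0.2 rad (x of hook in the frame of tub between -0.008 and 0.008 m and y of hook in the frame of tub between -0.058 and 0.058 m and z of hook in the frame of tub between 0.128 and 0.1355 m and x of dipper in the frame of tub above 0.03 m and angle between dipper's own z axis and vertical below 0.15 rad and angle between the x axis of dipper and the x axis of tub, either way round below 0.2 rad and contact force between dipper and tub above 0.4 N and linear speed of dipper below 0.02 m/s and angular speed of dipper below 0.2 rad/s); the robot touches nothing.
It fails at once if the dipper is pressed on the tub or its guard with 25 N or more (contact force between dipper and tub above 25 N).
It fails at once if the robot pushes the tub with more than 25 N (contact force between any of the fingers, the arm and tub above 25 N).
It fails at once if a jar, a jug or the loose cap is moved by more than 20 mm (distance of any of jug_a, jug_b, sample_a, sample_b, cheese_jar, cap from where it was at the start of the episode above 0.02 m).
It also fails if it takes over 72 s, if anything falls off the work surface, if the arm or the gripper's body presses on something with over 40 N, if the wrist force passes 120 N, or if a joint passes its speed limit or range.

## Robot

A 6-joint arm with a two-finger parallel gripper is mounted at the origin on the work surface. World frame = base frame: x ahead of the robot, y to its left, z up, the work surface at z = 0. Lengths are in m, angles in rad, forces in N, time in s.
With the tool pointing down it reaches from about 0.35 to 0.85 m from the base axis. Payload 8.1 kg.
Tool frame: the origin (TCP) lies at the very end of the fingers, on their centre line; the grasp point (between the pads) lies 19 mm behind it; x points along the fingers, y is the direction in which the jaws open and shut, and the axes are right-handed (so a half turn about x gives the same grasp; the last joint's range is limited). The gripper opens to 93 mm and grips with 3 to 60 N. Pads are 15 mm wide; open, the fingers measure 128 mm over their backs; the gripper's body (75 mm by 188 mm) begins 65 mm behind the grasp point.
Start: joints at [-1.324, 0.13, 1.488, -0, 1.523, -0.085], TCP at [0.195, -0.567, 0.219] pointing down, gripper open.
Joint ranges: [-2.96, 2.96], [-0.89, 2.26], [0.02, 2.5], [-1.34, 4.48], [0, 2.73], [-2.66, 2.66]. Speed limits (rad/s): [2.39, 2.39, 2.79, 3.14, 3.14, 3.14].

## Interface

Orientations are given as a rotation vector (axis times angle).
In Python, from plant import * gives the robot as it stands. The module is installed in compiled form; this text tells all that it offers.
- The arm moves only by the tool apply_moves, never from a script. Its argument "series" is a list of rows, each an object with "jaw": the gripper's target within -1 to 1 (shut at 1, half-way at 0, fully open at -1); "linear": the shift along the tool's x, y, z normalised to -1 to 1, where 1 is 0.6 m, a list of three; "roll": the turn about the tool's x normalised to -1 to 1, where 1 is 30 degrees. A call has 1 to 20 rows; each row is the pose to reach, as a shift and turn from the pose measured when the call began, along the tool's axes at that moment; what a row does not reach only later rows make up. A row lasts 1/8 s, in which the tool goes at most 62.5 mm and 10.7 degrees, less where a joint would pass 70% of its speed; a pose out of reach is approached as far as the arm can. A call with a number of a shift or a turn outside -1 to 1 is refused whole. A call with a gripper value outside its range is refused whole. The fingers move at their own pace and stop on an object; "force" is the grip in N (left out, the last holds). Time passes only in rows, so rows that repeat a pose let the fingers close. It gives the time, the measured TCP pose, the force and the opening at its end, in the units of the state.
- read_state(): the state, without advancing time (a new reading comes with each control period).
- read_camera(name): name is "scene" or "side" or "wrist"; returns a dict with "pixels" (420x560x3 uint8, blue, green, red), "intrinsics" (3x3 intrinsics, pixels), "rvec" (rotation vector, rad) and "tvec" (3), from world to camera coordinates, as OpenCV has them; the wrist camera has in their place "tool_from_camera" (4x4, takes a point from camera to tool coordinates, whose origin is the TCP and whose axes are the tool frame's). Camera axes: x right, y down, z forward; pixel columns grow to the right and rows downward; lengths in m; the calibration is good to about 2 mm. A picture is of the moment at which its call begins: read the wrist's pose just before it. There is no depth.
- close_job(): hands the job in, once; it reports no verdict.
The state is a dict: "t": time; "q": joint angles; "dq": joint speeds; "joint_torque": joint torques, N m; "tool_pos": TCP position; "orientation": TCP orientation; "force": force on the tool from outside, world axes, zero at the start; "wrist_torque": the same for the moment, N m; "opening": finger opening in m.
Only numpy, scipy, OpenCV 4.12 (cv2) and the standard library are available. Lean on these libraries where they do the work, as an engineer would, in place of code of your own. Each camera call takes 0.05 s, during which the arm holds its last target. There are 200 camera calls.

## Working session

There is one attempt and no reset: what is moved stays moved. The work goes in short steps, Python scripts to look and compute and a tool call to move; the robot and the scene stay as the last step left them, time stands still between calls to the robot, and variables do not carry over. Pictures are saved under pics/ and viewed, about 8 in all and at most 12, crops included, and the job is handed in when it is done.

Besides the shell and the picture viewer there is one more tool, called by a JSON object that holds its "api" and its "payload". apply_moves: Moves the arm, as the interface text tells. Its arguments: {"type":"object","properties":{"series":{"type":"array"},"force":{"type":"number"}},"required":["series"]}

```bash
mkdir -p pics; cat > h.py <<'E'
from plant import *
import numpy as np, cv2
def shot(n,f):
    d=read_camera(n); cv2.imwrite('pics/'+f,d['pixels']); return d
def ray(d,u,v,z):
    R=cv2.Rodrigues(np.array(d['rvec'],float))[0]; t=np.array(d['tvec'],float).ravel()
    c=-R.T@t; r=R.T@np.linalg.inv(np.array(d['intrinsics']))@np.array([u,v,1.])
    return c+r*(z-c[2])/r[2]
def proj(d,p):
    return cv2.projectPoints(np.array(p,float).reshape(-1,3),np.array(d['rvec'],float),np.array(d['tvec'],float),np.array(d['intrinsics']),None)[0].reshape(-1,2)
def wray(d,s,u,v,z):
    T=np.eye(4);T[:3,:3]=cv2.Rodrigues(np.array(s['orientation'],float))[0];T[:3,3]=s['tool_pos']
    T=T@np.array(d['tool_from_camera']); r=T[:3,:3]@np.linalg.inv(np.array(d['intrinsics']))@np.array([u,v,1.])
    return T[:3,3]+r*(z-T[2,3])/r[2]
E
python3 - <<'E'
from h import *
import pickle
s=read_state();print(s)
a=shot('scene','a1.png');b=shot('side','a2.png')
pickle.dump((a,b),open('cams.pkl','wb'))
for d in(a,b):
    R=cv2.Rodrigues(np.array(d['rvec'],float))[0];print(-R.T@np.ravel(d['tvec']),R[2])
print(cv2.Rodrigues(np.array(s['orientation']))[0])
E
```

```text
{'t': 0.0, 'q': array([-1.32441499e+00,  1.31184519e-01,  1.48925829e+00, -1.13816076e-05,
        1.52299102e+00, -8.53758829e-02]), 'dq': array([-0.00132393, -0.00114918, -0.00053472, -0.00204259,  0.00150999,
       -0.00056009]), 'joint_torque': array([ 8.37102853e-04, -5.59838212e+01, -4.91756737e+01,  7.69195100e-02,
        3.52021982e-02, -1.80065367e-04]), 'tool_pos': array([ 0.19531609, -0.56672514,  0.21758502]), 'orientation': array([ 2.042283  ,  0.34384033, -2.04261308]), 'force': array([ 0.02622641, -0.16134541,  0.36997527]), 'wrist_torque': array([0.03357213, 0.01243623, 0.03838573]), 'opening': 0.09316285493426237}
[1.11279801 0.12632961 1.03182314] [-0.50925702 -0.10751659 -0.85387205]
[ 0.51968049 -1.16656473  0.93852966] [ 0.04789358  0.81147325 -0.5824237 ]
[[-4.60080235e-04  3.25705029e-01 -9.45471323e-01]
 [ 1.78279888e-03 -9.45469653e-01 -3.25705322e-01]
 [-9.99998305e-01 -1.83543580e-03 -1.45674661e-04]]
```

View pics/a1.png

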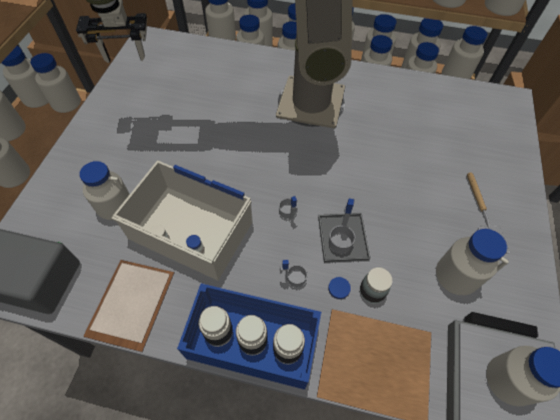

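View pics/a2.png

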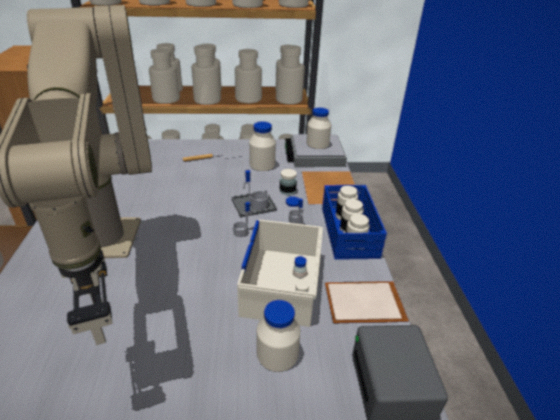

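Candidates for the dipper, in the scene picture:
- One in the grey tray: cup (342,238), grip (350,205), and the largest.
- A small one at (287,208).
- A small one at (297,275).

By the description it is the one in the tray. The tub's guard runs from (175,170) to (243,192), with a visible gap at about (208,181).

```bash
python3 - <<'E'
from h import *
import pickle
a,b=pickle.load(open('cams.pkl','rb'))
for n,(d,zt) in {'scene':(a,.142),'side':(b,.142)}.items():
    im=d['pixels'];hsv=cv2.cvtColor(im,cv2.COLOR_BGR2HSV)
    m=cv2.inRange(hsv,(105,120,40),(130,255,255))
    k,l,st,c=cv2.connectedComponentsWithStats(m)
    for i in range(1,k):
        if 12<st[i,4]<3000 and 130<c[i][1]<310 and c[i][0]<400:
            pts=np.argwhere(l==i)[:,::-1].astype(float)
            x=pts-pts.mean(0);w=np.linalg.svd(x,full_matrices=False)[2][0];pr=x@w
            e=[pts[pr<np.percentile(pr,4)].mean(0),pts[pr>np.percentile(pr,96)].mean(0)]
            print(n,c[i].round(1),st[i],[ (q.round(1),ray(d,*q,zt).round(4)) for q in e])
c1=cv2.resize(a['pixels'][150:250,165:265],(500,500),interpolation=cv2.INTER_CUBIC)
c2=cv2.resize(a['pixels'][185:285,285:385],(500,500),interpolation=cv2.INTER_CUBIC)
c1=c1[:,:400];c2=c2[:,:400]
cv2.imwrite('pics/c1.png',np.hstack([c1,c2]))
E
```

```text
scene [ 93.9 173.2] [ 80 162  29  24 535] [(array([ 81.2, 175.8]), array([ 0.592 , -0.5398,  0.142 ])), (array([106.2, 169.8]), array([ 0.5563, -0.4829,  0.142 ]))]
scene [208.6 181.6] [174 165  70  33 407] [(array([175.6, 167.6]), array([ 0.5029, -0.2995,  0.142 ])), (array([241.1, 194.5]), array([ 0.5461, -0.0967,  0.142 ]))]
scene [293.3 201. ] [291 197   5   9  35] [(array([293.5, 197. ]), array([0.52  , 0.0418, 0.142 ])), (array([292.5, 205. ]), array([0.5456, 0.0446, 0.142 ]))]
scene [349.3 205.4] [346 199   8  14  71] [(array([351., 199.]), array([0.4892, 0.1929, 0.142 ])), (array([347., 212.]), array([0.5325, 0.1884, 0.142 ]))]
scene [193.1 241.3] [187 235  13  13 134] [(array([187. , 241.5]), array([ 0.7146, -0.1883,  0.142 ])), (array([198.8, 241.2]), array([ 0.7067, -0.16  ,  0.142 ]))]
scene [285.  263.7] [283 260   5   9  40] [(array([286.5, 260. ]), array([0.7049, 0.0642, 0.142 ])), (array([284.5, 268. ]), array([0.7267, 0.0642, 0.142 ]))]
scene [339.1 287.4] [329 277  21  21 347] [(array([331. , 282.1]), array([0.7357, 0.1794, 0.142 ])), (array([347., 293.]), array([0.
[... 298 characters left out ...]
4.8, 254. ]), array([ 0.8792, -0.268 ,  0.142 ]))]
side [293.9 201.2] [286 196  17  12 137] [(array([286.3, 199.8]), array([0.6419, 0.0183, 0.142 ])), (array([301.3, 203.2]), array([ 0.6916, -0.0028,  0.142 ]))]
side [247.  205.9] [245 202   5   9  42] [(array([248.5, 202. ]), array([0.5116, 0.0066, 0.142 ])), (array([246.5, 210. ]), array([ 0.505 , -0.0405,  0.142 ]))]
side [250.1 245.1] [242 221  17  48 200] [(array([257.1, 221.9]), array([ 0.5391, -0.1066,  0.142 ])), (array([243.5, 267. ]), array([ 0.4977, -0.3148,  0.142 ]))]
side [299.9 261.5] [295 257  11  10  94] [(array([295. , 260.5]), array([ 0.6436, -0.2911,  0.142 ])), (array([305. , 260.5]), array([ 0.6721, -0.2916,  0.142 ]))]
```

View pics/c1.png

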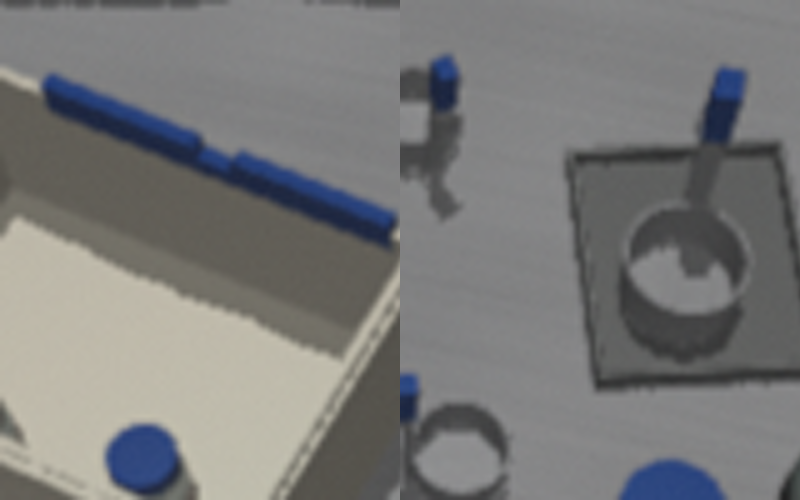

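The crop confirms the tray dipper: grip top at about (351,200), cup rim centre at about (342,237), tongue away from the cup. The guard's back top edge runs from (174.5,164.6) to (244,192.6), with the notch at about (205..211.6, 177..181).

```bash
python3 - <<'E'
from h import *
import pickle
a,b=pickle.load(open('cams.pkl','rb'))
f=lambda x,y:(165+x/5,150+y/5)
g=lambda x,y:(285+(x-400)/5,185+y/5)
for n,p,z in [('guardL',f(47,73),.142),('guardR',f(397,213),.142),('nL',f(203,137),.142),('nR',f(236,153),.142),('griptop',g(731,77),.161),('gripTopL',g(720,68),.161),('gripTopR',g(745,70),.161),('cup',g(685,258),.049),('trayTL',g(570,153),.016),('trayTR',g(781,145),.016),('trayBL',g(597,385),.016),('cupL',g(625,258),.049),('cupR',g(747,258),.049)]:
    print(n,ray(a,*p,z).round(4))
print('side griptop',ray(b,247.5,170.5,.161))
L=ray(a,*f(47,73),.142);R=ray(a,*f(397,213),.142);print(np.linalg.norm(R-L),np.arctan2(*(R-L)[:2]))
E
```

```text
guardL [ 0.4935 -0.3066  0.142 ]
guardR [ 0.5379 -0.0898  0.142 ]
nL [ 0.5148 -0.2074  0.142 ]
nR [ 0.5208 -0.1863  0.142 ]
griptop [0.5068 0.1926 0.161 ]
gripTopL [0.5025 0.1862 0.161 ]
gripTopR [0.5006 0.1992 0.161 ]
cup [0.5556 0.1928 0.049 ]
trayTL [0.4829 0.1177 0.016 ]
trayTR [0.4471 0.2395 0.016 ]
trayBL [0.6281 0.1593 0.016 ]
cupL [0.5636 0.1601 0.049 ]
cupR [0.5473 0.2266 0.049 ]
side griptop [0.50807109 0.18816938 0.161     ]
0.2212505933209276 0.20205871306716866
```

```bash
cat >> h.py <<'E'
def go(x,y,z,yaw):
    """numbers for a move to TCP x,y,z with tool-y at world angle yaw-90deg"""
    s=read_state();R=cv2.Rodrigues(np.array(s['orientation'],float))[0]
    l=R.T@(np.array([x,y,z])-s['tool_pos'])/0.6
    cur=np.arctan2(R[1,1],R[0,1]); d=(yaw-np.pi/2-cur+np.pi)%(2*np.pi)-np.pi
    print('t',round(s['t'],2),'pos',s['tool_pos'].round(4),'yaw',round(cur+np.pi/2,4),'F',np.round(s['force'],2),'op',round(s['opening'],4),'tilt',(-R[:2,0]).round(4))
    print('linear',l.round(4),'roll',round(-d/np.radians(30),4))
E
python3 - <<'E'
from h import *
go(.48,.19,.33,.1)
d=read_camera('wrist');print(d['tool_from_camera'],d['intrinsics'])
E
```

```text
t 0.1 pos [ 0.1954 -0.5668  0.2177] yaw 0.3318 F [-0.19  0.2   0.85] op 0.0928 tilt [ 0.0004 -0.0016]
linear [-0.1854 -1.0382 -0.8594] roll 0.4428
[[-7.07848097e-04 -2.66412732e-01  9.63858784e-01 -1.65872985e-01]
 [ 9.99999307e-01  7.17708748e-04  9.32765640e-04 -3.40804651e-04]
 [-9.40270524e-04  9.63858776e-01  2.66412040e-01 -7.39441022e-02]
 [ 0.00000000e+00  0.00000000e+00  0.00000000e+00  1.00000000e+00]] [[304.59462104   0.         281.93585043]
 [  0.         304.59462104 205.9466441 ]
 [  0.           0.           1.        ]]
```

```bash
python3 - <<'E'
from h import *
go(.50,-.19,.32,-.2)
E
```

```text
t 0.15 pos [ 0.1954 -0.5668  0.2178] yaw 0.3318 F [ 0.08  0.38 -0.42] op 0.093 tilt [ 0.0003 -0.0014]
linear [-0.1696 -0.4286 -0.6846] roll 1.0157
```

{"api": "apply_moves", "payload": {"series": [{"jaw":-1,"linear":[-0.1,-0.02,-0.03],"roll":0.1},{"jaw":-1,"linear":[-0.17,-0.1,-0.15],"roll":0.3},{"jaw":-1,"linear":[-0.17,-0.15,-0.25],"roll":0.5},{"jaw":-1,"linear":[-0.17,-0.22,-0.34],"roll":0.7},{"jaw":-1,"linear":[-0.17,-0.27,-0.42],"roll":0.85},{"jaw":-1,"linear":[-0.17,-0.32,-0.5],"roll":1},{"jaw":-1,"linear":[-0.17,-0.37,-0.58],"roll":1},{"jaw":-1,"linear":[-0.17,-0.43,-0.685],"roll":1},{"jaw":-1,"linear":[-0.17,-0.43,-0.685],"roll":1},{"jaw":-1,"linear":[-0.17,-0.43,-0.685],"roll":1},{"jaw":-1,"linear":[-0.17,-0.43,-0.685],"roll":1},{"jaw":-1,"linear":[-0.17,-0.43,-0.685],"roll":1}]}}

```text
t: 1.65
tool_pos: [0.4993, -0.1903, 0.3202]
orientation: [-2.119, 0.205, 2.12]
force: [0.6, -0.0, -0.2]
opening: 0.0932
```

```bash
python3 - <<'E'
from h import *
import pickle
go(.50,.19,.32,.1)
s=read_state();d=shot('wrist','w1.png');pickle.dump((s,d),open('w1.pkl','wb'))
E
```

```text
t 1.65 pos [ 0.4993 -0.1903  0.3202] yaw -0.1935 F [ 0.61 -0.05 -0.23] op 0.0932 tilt [ 0.0006 -0.0011]
linear [ 0.0011 -0.6222  0.1206] roll -0.5605
```

View pics/w1.png

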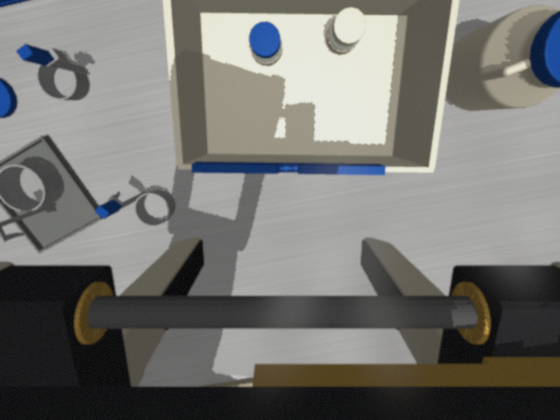

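The wrist picture shows the guard from (192,167) to (385,170) and the notch at about (278..298,168).

```bash
python3 - <<'E'
from h import *
import pickle
s,d=pickle.load(open('w1.pkl','rb'))
hsv=cv2.cvtColor(d['pixels'],cv2.COLOR_BGR2HSV)
m=cv2.inRange(hsv,(105,120,40),(130,255,255))[150:185,180:400]>0
for c in list(range(8,20,2))+list(range(90,126))+list(range(196,212,2)):
    r=np.flatnonzero(m[:,c])
    if len(r):print(c+180,r.min()+150,r.max()+150,d['pixels'][r+150,c+180,0].tolist())
E
```

```text
192 166 171 [103, 104, 104, 106, 103, 103]
194 164 171 [92, 98, 98, 101, 101, 101, 100, 105]
196 163 171 [81, 90, 101, 99, 101, 101, 101, 102, 106]
198 162 171 [77, 80, 93, 98, 101, 101, 100, 102, 100, 107]
270 163 172 [75, 78, 90, 100, 100, 100, 102, 102, 102, 106]
271 163 172 [76, 80, 93, 99, 102, 103, 104, 102, 103, 107]
272 163 172 [76, 78, 93, 102, 101, 100, 102, 102, 101, 105]
273 163 172 [76, 78, 93, 99, 103, 102, 104, 102, 102, 107]
274 163 172 [77, 81, 91, 99, 103, 102, 102, 102, 101, 106]
275 163 172 [77, 80, 91, 95, 99, 98, 100, 100, 98, 103]
276 163 172 [76, 77, 86, 94, 94, 94, 94, 95, 94, 103]
277 163 172 [76, 80, 85, 88, 93, 91, 91, 91, 93, 98]
278 163 171 [78, 82, 90, 95, 94, 94, 94, 91, 95]
279 163 171 [82, 90, 95, 99, 105, 111, 106, 99, 104]
280 163 171 [84, 92, 100, 110, 131, 142, 127, 107, 109]
281 163 171 [82, 94, 102, 112, 145, 162, 142, 111, 109]
282 163 171 [80, 93, 102, 114, 149, 167, 144, 114, 111]
283 163 171 [82, 93, 102, 120, 153, 168, 148, 119, 111]
284 163 171 [85, 94, 110, 134, 166, 172, 160, 131, 114]
285 164 171 [93, 115, 148, 171, 177, 171, 144, 120]
[... 628 characters left out ...]
7, 102]
298 164 171 [82, 89, 99, 103, 102, 96, 93, 91]
299 164 172 [80, 86, 90, 92, 93, 92, 91, 92, 99]
300 164 172 [77, 89, 95, 94, 97, 95, 94, 95, 99]
301 164 172 [82, 88, 96, 100, 99, 100, 99, 100, 105]
302 164 172 [79, 92, 99, 102, 103, 104, 103, 103, 105]
303 164 172 [80, 92, 100, 103, 105, 103, 105, 105, 107]
304 164 172 [79, 91, 101, 104, 104, 104, 104, 103, 106]
305 164 172 [82, 93, 100, 105, 105, 104, 104, 103, 106]
376 165 174 [95, 139, 168, 174, 174, 176, 175, 175, 173, 172]
378 165 174 [92, 139, 167, 173, 174, 177, 176, 174, 177, 171]
380 165 174 [95, 139, 164, 176, 174, 174, 175, 175, 175, 174]
382 166 174 [138, 167, 174, 174, 173, 174, 174, 174, 171]
384 167 172 [171, 179, 173]
```

```bash
python3 - <<'E'
from h import *
import pickle
s,d=pickle.load(open('w1.pkl','rb'))
L=wray(d,s,195,168,.142);R=wray(d,s,383,170,.142)
print(L,R,np.linalg.norm(L-R))
print('notch floor',wray(d,s,288,167.8,.132),wray(d,s,278.5,167.7,.132),wray(d,s,297.5,167.8,.132),'top',wray(d,s,288,169,.142),wray(d,s,274.5,169,.142),wray(d,s,301.5,169,.142))
v=L-R;print('yaw',-np.arctan2(v[0],v[1]))
# dipper from wrist image is rough
E
```

```text
[ 0.54095889 -0.09782862  0.142     ] [ 0.49793884 -0.30663065  0.142     ] 0.21318774537950747
notch floor [ 0.51954734 -0.2012016   0.132     ] [ 0.52178054 -0.19035586  0.132     ] [ 0.51742884 -0.21206984  0.132     ] top [ 0.51968261 -0.20103517  0.142     ] [ 0.52261121 -0.18601088  0.142     ] [ 0.51675408 -0.21605903  0.142     ]
yaw -0.20318944753966367
```

{"api": "apply_moves", "payload": {"series": [{"jaw":-1,"linear":[0,-0.1,0.02],"roll":-0.1},{"jaw":-1,"linear":[0,-0.2,0.04],"roll":-0.25},{"jaw":-1,"linear":[0,-0.3,0.06],"roll":-0.4},{"jaw":-1,"linear":[0,-0.4,0.08],"roll":-0.55},{"jaw":-1,"linear":[0,-0.5,0.1],"roll":-0.56},{"jaw":-1,"linear":[0,-0.58,0.12],"roll":-0.56},{"jaw":-1,"linear":[0,-0.62,0.12],"roll":-0.56},{"jaw":-1,"linear":[0,-0.62,0.12],"roll":-0.56},{"jaw":-1,"linear":[0,-0.62,0.12],"roll":-0.56},{"jaw":-1,"linear":[0,-0.62,0.12],"roll":-0.56}]}}

```text
t: 2.95
tool_pos: [0.5004, 0.1873, 0.3209]
orientation: [2.172, 0.107, -2.172]
force: [-0.3, -0.8, -0.2]
opening: 0.0932
```

```bash
python3 - <<'E'
from h import *
import pickle
go(.50,.19,.32,.1)
s=read_state();d=shot('wrist','w2.png');pickle.dump((s,d),open('w2.pkl','wb'))
E
```

```text
t 2.95 pos [0.5004 0.1873 0.3209] yaw 0.0977 F [-0.29 -0.81 -0.23] op 0.0932 tilt [ 0.0002 -0.001 ]
linear [ 0.0015 -0.0046  0.0003] roll -0.0044
```

View pics/w2.png

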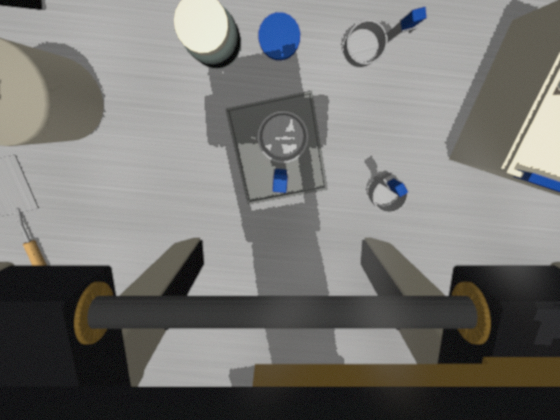

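The cup is at about (282,136) and the grip at (280,180). The cheese jar and cap lie beyond, and the path down is free.

```bash
python3 - <<'E'
from h import *
import pickle
s,d=pickle.load(open('w2.pkl','rb'))
im=d['pixels'];hsv=cv2.cvtColor(im,cv2.COLOR_BGR2HSV)
m=cv2.inRange(hsv,(105,120,40),(130,255,255));m[:150]=0;m[210:]=0;m[:,:260]=0;m[:,310:]=0
ys,xs=np.nonzero(m)
for r in np.unique(ys): c=xs[ys==r];print(r,c.min(),c.max(),im[r,c,0].tolist())
g=cv2.resize(im[95:215,215:345],None,fx=5,fy=5,interpolation=cv2.INTER_CUBIC)
cv2.imwrite('pics/w2c.png',g)
E
```

```text
169 276 282 [76, 75, 73, 74, 74, 72, 74]
170 275 285 [77, 75, 74, 74, 76, 75, 75, 74, 74, 75, 76]
171 275 285 [74, 73, 72, 73, 76, 75, 74, 76, 74, 77, 76]
172 275 285 [73, 74, 73, 75, 74, 73, 74, 74, 74, 76, 77]
173 275 285 [78, 76, 76, 78, 76, 77, 73, 74, 74, 76, 74]
174 274 285 [91, 87, 86, 88, 86, 86, 84, 82, 83, 82, 80, 79]
175 274 286 [101, 100, 100, 98, 99, 95, 93, 94, 94, 92, 93, 91, 92]
176 274 286 [103, 102, 103, 103, 102, 101, 103, 102, 103, 101, 102, 102, 98]
177 274 286 [106, 103, 104, 107, 105, 104, 104, 104, 105, 107, 105, 105, 105]
178 274 286 [119, 120, 119, 118, 119, 118, 117, 112, 107, 105, 105, 108, 116]
179 274 286 [142, 149, 150, 154, 152, 152, 148, 136, 122, 120, 118, 122, 130]
180 274 286 [160, 173, 174, 175, 176, 176, 172, 165, 155, 152, 154, 151, 148]
181 273 286 [142, 166, 177, 181, 180, 182, 179, 182, 180, 175, 177, 177, 173, 158]
182 273 286 [142, 166, 178, 181, 178, 180, 182, 181, 182, 184, 182, 181, 176, 159]
183 273 286 [143, 165, 176, 180, 181, 181, 181, 181, 182, 181, 182, 181, 174, 155]
184 273 286 [145, 165, 176, 181, 181, 181, 182, 181, 182, 182, 181, 181, 173, 153]
185 273 286 [149, 170, 176, 179, 180, 180, 179, 182, 183, 184, 182, 181, 170, 149]
186 273 286 [151, 168, 178, 179, 181, 180, 182, 182, 181, 182, 182, 180, 168, 145]
187 273 286 [152, 169, 177, 178, 179, 180, 182, 182, 181, 181, 181, 179, 166, 141]
188 273 286 [155, 170, 176, 180, 179, 179, 179, 180, 182, 180, 181, 180, 166, 140]
189 273 285 [158, 170, 177, 178, 179, 178, 180, 182, 181, 181, 180, 180, 165]
190 273 285 [156, 168, 172, 175, 175, 177, 179, 178, 178, 179, 178, 177, 161]
191 274 285 [152, 155, 161, 162, 167, 168, 168, 164, 167, 167, 166, 154]
192 283 285 [135, 130, 122]
```

View pics/w2c.png

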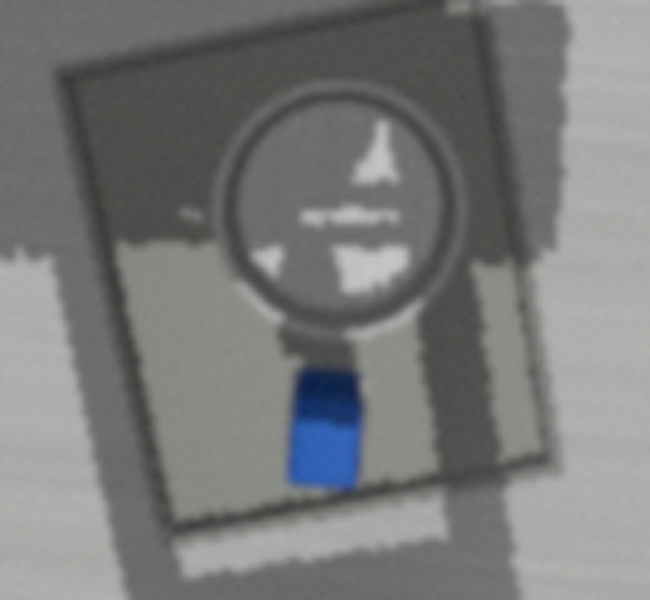

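```bash
python3 - <<'E'
from h import *
import pickle
s,d=pickle.load(open('w2.pkl','rb'))
g=wray(d,s,279.8,183,.161);c=wray(d,s,283,136.6,.049)
print(g,c,np.hypot(*(c-g)[:2]),np.arctan2(*(c-g)[[1,0]]))
a,b=wray(d,s,273.4,190.9,.161),wray(d,s,286,192.1,.161);print(np.linalg.norm(a-b),np.arctan2(*(a-b)[[1,0]])-np.pi/2)
print('cup w',wray(d,s,258.5,136.6,.049)-wray(d,s,307.5,136.6,.049))
E
```

```text
[0.50987453 0.19073974 0.161     ] [0.55412993 0.19131439 0.049     ] 0.04425913071300863 0.01298427589235209
0.0138617124986744 0.0014513901224313397
cup w [-0.0067694   0.06839978  0.        ]
```

```bash
python3 - <<'E'
from h import *
go(.5095,.191,.129,.01)
E
```

```text
t 3.0 pos [0.5005 0.1874 0.3209] yaw 0.0978 F [ 0.63 -0.4   0.49] op 0.0927 tilt [ 0.0001 -0.0011]
linear [ 0.3198 -0.0042 -0.0156] roll 0.1676
```

{"api": "apply_moves", "payload": {"series": [{"jaw":-1,"linear":[0.05,-0.004,-0.0156],"roll":0.1676},{"jaw":-1,"linear":[0.12,-0.004,-0.0156],"roll":0.1676},{"jaw":-1,"linear":[0.18,-0.004,-0.0156],"roll":0.1676},{"jaw":-0.6,"linear":[0.24,-0.004,-0.0156],"roll":0.1676},{"jaw":-0.3,"linear":[0.29,-0.004,-0.0156],"roll":0.1676},{"jaw":0,"linear":[0.32,-0.004,-0.0156],"roll":0.1676},{"jaw":0,"linear":[0.32,-0.004,-0.0156],"roll":0.1676},{"jaw":0,"linear":[0.32,-0.004,-0.0156],"roll":0.1676},{"jaw":0,"linear":[0.32,-0.004,-0.0156],"roll":0.1676}], "force": 40}}

```text
t: 4.12
tool_pos: [0.5106, 0.1911, 0.1306]
orientation: [2.22, 0.013, -2.215]
force: [-1.0, -0.2, 0.2]
opening: 0.0467
```

```bash
python3 - <<'E'
from h import *
go(.5095,.191,.129,.01)
shot('scene','s1.png')
im=cv2.imread('pics/s1.png')[150:270,270:410];shot('side','s2.png');i2=cv2.imread('pics/s2.png')[120:240,180:320]
cv2.imwrite('pics/s3.png',cv2.resize(np.hstack([im,i2]),None,fx=2.8,fy=2.8,interpolation=cv2.INTER_CUBIC))
E
```

```text
t 4.12 pos [0.5106 0.1911 0.1306] yaw 0.0099 F [-0.99 -0.17  0.23] op 0.0467 tilt [-0.0024 -0.0017]
linear [0.0026 0.0002 0.0018] roll -0.0001
```

View pics/s3.png

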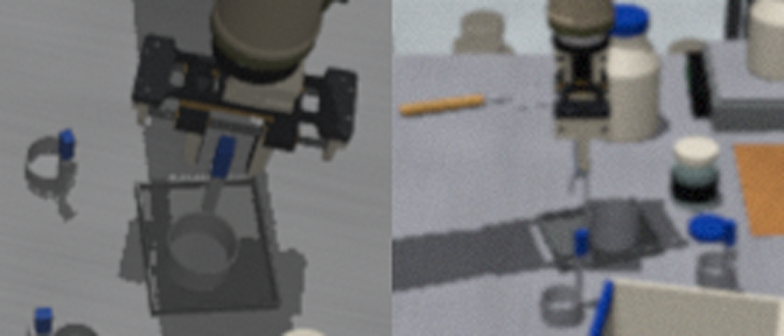

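The grip stands between the open fingers, so I close on it and lift.

{"api": "apply_moves", "payload": {"series": [{"jaw":0.5,"linear":[0,0,0],"roll":0},{"jaw":1,"linear":[0,0,0],"roll":0},{"jaw":1,"linear":[0,0,0],"roll":0},{"jaw":1,"linear":[0,0,0],"roll":0},{"jaw":1,"linear":[0,0,0],"roll":0},{"jaw":1,"linear":[0,0,0],"roll":0},{"jaw":1,"linear":[-0.02,0,0],"roll":0},{"jaw":1,"linear":[-0.06,0,0],"roll":0},{"jaw":1,"linear":[-0.12,0,0],"roll":0},{"jaw":1,"linear":[-0.18,0,0],"roll":0},{"jaw":1,"linear":[-0.24,0,0],"roll":0},{"jaw":1,"linear":[-0.28,0,0],"roll":0},{"jaw":1,"linear":[-0.28,0,0],"roll":0},{"jaw":1,"linear":[-0.28,0,0],"roll":0}], "force": 40}}

```text
t: 5.98
tool_pos: [0.5094, 0.1908, 0.2969]
orientation: [2.217, 0.013, -2.217]
force: [0.2, -0.5, -3.9]
opening: 0.0157
```

```bash
python3 - <<'E'
from h import *
go(.5195,-.201,.299,-.203)
shot('scene','s4.png')
im=cv2.imread('pics/s4.png')[120:260,270:410];shot('side','s5.png');i2=cv2.imread('pics/s5.png')[100:240,180:320]
cv2.imwrite('pics/s6.png',cv2.resize(np.hstack([im,i2]),None,fx=2.8,fy=2.8,interpolation=cv2.INTER_CUBIC))
E
```

```text
t 5.97 pos [0.5094 0.1908 0.2969] yaw 0.0101 F [ 0.17 -0.54 -3.94] op 0.0157 tilt [-0.0002 -0.0012]
linear [-0.0043  0.6531 -0.0101] roll 0.4071
```

View pics/s6.png

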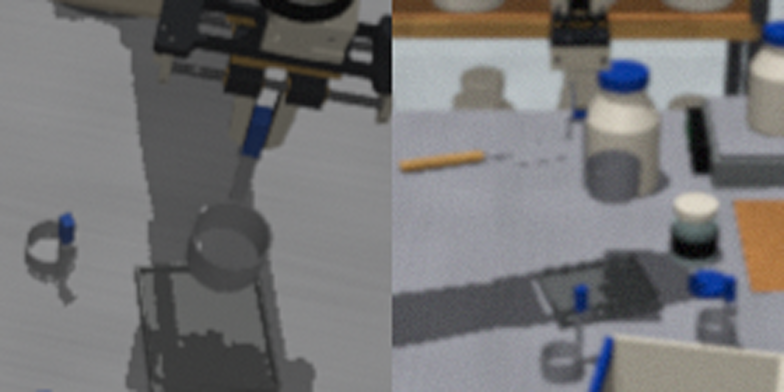

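The dipper is held upright. Now I carry it above the notch.

```bash
python3 - <<'E'
from h import *
go(.5235,-.202,.297,-.203)
E
```

```text
t 6.08 pos [0.5092 0.1906 0.2962] yaw 0.01 F [-0.34  0.25 -3.12] op 0.0161 tilt [ 0.0012 -0.0008]
linear [-0.0019  0.6546 -0.0174] roll 0.4068
```

{"api": "apply_moves", "payload": {"series": [{"jaw":1,"linear":[0,0.04,0],"roll":0.02},{"jaw":1,"linear":[0,0.11,0],"roll":0.08},{"jaw":1,"linear":[0,0.19,0],"roll":0.14},{"jaw":1,"linear":[0,0.27,0],"roll":0.2},{"jaw":1,"linear":[0,0.35,0],"roll":0.26},{"jaw":1,"linear":[0,0.43,-0.005],"roll":0.32},{"jaw":1,"linear":[0,0.51,-0.01],"roll":0.38},{"jaw":1,"linear":[0,0.58,-0.015],"roll":0.407},{"jaw":1,"linear":[0,0.63,-0.017],"roll":0.407},{"jaw":1,"linear":[0,0.655,-0.017],"roll":0.407},{"jaw":1,"linear":[0,0.655,-0.017],"roll":0.407},{"jaw":1,"linear":[0,0.655,-0.017],"roll":0.407},{"jaw":1,"linear":[0,0.655,-0.017],"roll":0.407}]}}

```text
t: 7.7
tool_pos: [0.5235, -0.2011, 0.296]
orientation: [-2.114, 0.213, 2.116]
force: [-0.2, 0.5, -2.8]
opening: 0.016
```

```bash
python3 - <<'E'
from h import *
import pickle
go(.5235,-.202,.297,-.203)
s=read_state();d=shot('wrist','w3.png');pickle.dump((s,d),open('w3.pkl','wb'))
E
```

```text
t 7.7 pos [ 0.5235 -0.2011  0.296 ] yaw -0.2016 F [-0.22  0.52 -2.79] op 0.016 tilt [ 0.0009 -0.001 ]
linear [-0.0017  0.0015 -0.0004] roll 0.0027
```

View pics/w3.png

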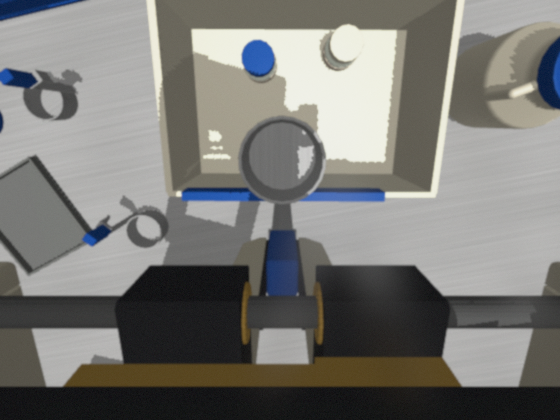

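The cup hangs centred at about (283,160) with the stem at (283,215) straight behind it. The guard is at row 196, half hidden by the cup.

```bash
python3 - <<'E'
from h import *
import pickle
s,d=pickle.load(open('w3.pkl','rb'))
g=cv2.cvtColor(d['pixels'],cv2.COLOR_BGR2GRAY)
print('row160',list(zip(range(234,252),g[160,234:252])),list(zip(range(316,334),g[160,316:334])))
print('col275',[(r,int(g[r,275])) for r in list(range(110,126))+list(range(194,210))])
print('col290',[(r,int(g[r,290])) for r in list(range(110,126))+list(range(194,210))])
print('row222',list(zip(range(266,302),g[222,266:302])))
E
```

```text
row160 [(234, np.uint8(155)), (235, np.uint8(157)), (236, np.uint8(157)), (237, np.uint8(149)), (238, np.uint8(136)), (239, np.uint8(120)), (240, np.uint8(110)), (241, np.uint8(94)), (242, np.uint8(76)), (243, np.uint8(68)), (244, np.uint8(69)), (245, np.uint8(71)), (246, np.uint8(69)), (247, np.uint8(73)), (248, np.uint8(75)), (249, np.uint8(94)), (250, np.uint8(108)), (251, np.uint8(112))] [(316, np.uint8(81)), (317, np.uint8(79)), (318, np.uint8(78)), (319, np.uint8(80)), (320, np.uint8(80)), (321, np.uint8(89)), (322, np.uint8(127)), (323, np.uint8(160)), (324, np.uint8(176)), (325, np.uint8(171)), (326, np.uint8(169)), (327, np.uint8(168)), (328, np.uint8(164)), (329, np.uint8(159)), (330, np.uint8(160)), (331, np.uint8(163)), (332, np.uint8(168)), (333, np.uint8(170))]
col275 [(110, 160), (111, 159), (112, 160), (113, 159), (114, 158), (115, 156), (116, 142), (117, 128), (118, 119), (119, 107), (120, 87), (121, 74), (122, 76), (123, 93), (124, 109), (125, 111), (194, 79), (195, 81), (196, 82), (197, 83), (198, 81), (199, 85), (200, 99), (201, 110), (202, 107), (203, 104), (204,
[... 524 characters left out ...]
p.uint8(174)), (270, np.uint8(173)), (271, np.uint8(162)), (272, np.uint8(129)), (273, np.uint8(94)), (274, np.uint8(80)), (275, np.uint8(81)), (276, np.uint8(82)), (277, np.uint8(81)), (278, np.uint8(82)), (279, np.uint8(84)), (280, np.uint8(83)), (281, np.uint8(83)), (282, np.uint8(84)), (283, np.uint8(84)), (284, np.uint8(84)), (285, np.uint8(82)), (286, np.uint8(82)), (287, np.uint8(84)), (288, np.uint8(83)), (289, np.uint8(85)), (290, np.uint8(83)), (291, np.uint8(102)), (292, np.uint8(141)), (293, np.uint8(169)), (294, np.uint8(171)), (295, np.uint8(173)), (296, np.uint8(172)), (297, np.uint8(171)), (298, np.uint8(172)), (299, np.uint8(172)), (300, np.uint8(170)), (301, np.uint8(170))]
```

```bash
python3 - <<'E'
from h import *
import pickle
s,d=pickle.load(open('w3.pkl','rb'))
z=s['tool_pos'][2]-.0816
R=cv2.Rodrigues(np.array(s['orientation'],float))[0]
c=lambda u,v,z:R.T@(wray(d,s,u,v,z)-s['tool_pos'])
for p in [(281.5,159.75),(241.3,159.75),(321.7,159.75),(281.5,119.7),(281.5,199.8)]: print(c(*p,z).round(4))
# guard again from here
print('guard',wray(d,s,200,196,.142),wray(d,s,370,196.5,.142))
g=cv2.cvtColor(d['pixels'],cv2.COLOR_BGR2GRAY)
for q in (200,230,340,370): print(q,g[186:206,q], d['pixels'][186:206,q,0])
E
```

```text
[ 0.0816 -0.0005 -0.0442]
[ 0.0816 -0.033  -0.0442]
[ 0.0815  0.032  -0.0443]
[ 0.0815 -0.0005 -0.0754]
[ 0.0816 -0.0005 -0.0108]
guard [ 0.53765764 -0.11349638  0.142     ] [ 0.50052595 -0.29328725  0.142     ]
200 [107  83  50  36  41  52  70  81  82  84  83  85  85  91 120 156 173 179
 182 179] [ 98  88  78  76  88 114 150 170 174 175 175 177 176 174 174 176 176 179
 180 178]
230 [105  82  51  37  32  39  58  76  86  88  86  84  88  92 115 155 177 180
 178 177] [ 96  88  79  77  77  89 120 156 175 181 179 177 180 180 177 181 180 179
 178 177]
340 [116 102  84  76  71  77  89 103 111 112 112 108 110 111 118 143 165 173
 176 177] [110 103  98  98  93 106 137 169 184 186 186 183 183 184 182 180 178 174
 176 176]
370 [113  99  80  58  57  60  77  95 100 100 101 102 100 103 111 139 159 171
 176 178] [103  98  93  85  87  96 133 169 180 182 182 184 180 182 180 178 173 172
 174 177]
```

```bash
python3 - <<'E'
from h import *
go(.5243,-.2026,.195,-.203)
E
```

```text
t 7.75 pos [ 0.5235 -0.2012  0.296 ] yaw -0.2017 F [-1.08  0.49 -2.69] op 0.0158 tilt [ 0.0009 -0.0008]
linear [ 0.1684  0.0021 -0.002 ] roll 0.0025
```

{"api": "apply_moves", "payload": {"series": [{"jaw":1,"linear":[0.02,0.002,-0.002],"roll":0.0025},{"jaw":1,"linear":[0.06,0.002,-0.002],"roll":0.0025},{"jaw":1,"linear":[0.1,0.002,-0.002],"roll":0.0025},{"jaw":1,"linear":[0.14,0.002,-0.002],"roll":0.0025},{"jaw":1,"linear":[0.16,0.002,-0.002],"roll":0.0025},{"jaw":1,"linear":[0.168,0.002,-0.002],"roll":0.0025},{"jaw":1,"linear":[0.168,0.002,-0.002],"roll":0.0025},{"jaw":1,"linear":[0.168,0.002,-0.002],"roll":0.0025},{"jaw":1,"linear":[0.168,0.002,-0.002],"roll":0.0025}]}}

```text
t: 8.88
tool_pos: [0.5248, -0.2028, 0.1961]
orientation: [-2.115, 0.215, 2.114]
force: [0.6, -0.5, -2.1]
opening: 0.0155
```

```bash
python3 - <<'E'
from h import *
go(.5243,-.2026,.17,-.203)
shot('scene','s7.png');shot('side','s8.png')
im=cv2.imread('pics/s7.png')[110:220,150:260];i2=cv2.imread('pics/s8.png')[190:300,200:310]
cv2.imwrite('pics/s9.png',cv2.resize(np.hstack([im,i2]),None,fx=3.6,fy=3.6,interpolation=cv2.INTER_CUBIC))
E
```

```text
t 8.88 pos [ 0.5248 -0.2028  0.1961] yaw -0.203 F [ 0.59 -0.45 -2.11] op 0.0155 tilt [-0.0004 -0.0002]
linear [ 0.0435 -0.0001  0.0008] roll 0.0001
```

View pics/s9.png

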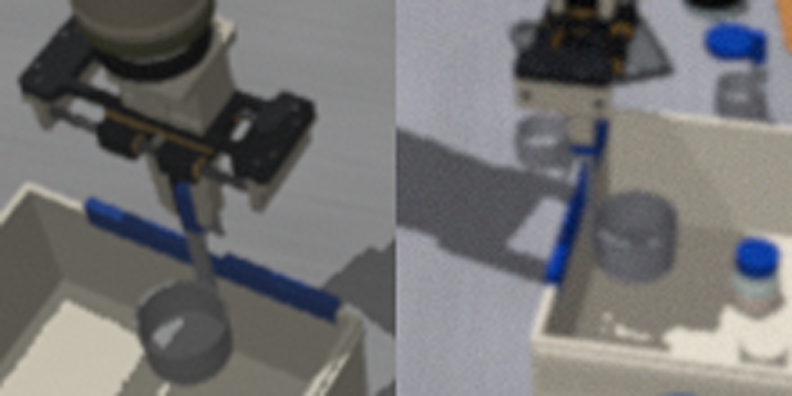

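The cup is inside the tub and the stem is on the guard's inner side. I go down slowly so that the tongue straddles.

{"api": "apply_moves", "payload": {"series": [{"jaw":1,"linear":[0.0025,0,0.0006],"roll":0},{"jaw":1,"linear":[0.005,0,0.0006],"roll":0},{"jaw":1,"linear":[0.0075,0,0.0006],"roll":0},{"jaw":1,"linear":[0.01,0,0.0006],"roll":0},{"jaw":1,"linear":[0.0125,0,0.0006],"roll":0},{"jaw":1,"linear":[0.015,0,0.0006],"roll":0},{"jaw":1,"linear":[0.0175,0,0.0006],"roll":0},{"jaw":1,"linear":[0.02,0,0.0006],"roll":0},{"jaw":1,"linear":[0.022,0,0.0006],"roll":0},{"jaw":1,"linear":[0.022,0,0.0006],"roll":0}]}}

```text
t: 10.22
tool_pos: [0.5242, -0.2026, 0.1824]
orientation: [-2.114, 0.215, 2.115]
force: [-0.7, -0.4, -2.6]
opening: 0.0163
```

```bash
python3 - <<'E'
from h import *
go(.5243,-.2026,.168,-.203)
E
```

```text
t 10.22 pos [ 0.5242 -0.2026  0.1824] yaw -0.203 F [-0.68 -0.37 -2.61] op 0.0163 tilt [ 0.0003 -0.0005]
linear [ 0.0241  0.     -0.0002] roll 0.0
```

Tongue tip is 5 mm below the guard's top with no contact force. I continue.

{"api": "apply_moves", "payload": {"series": [{"jaw":1,"linear":[0.002,0,0],"roll":0},{"jaw":1,"linear":[0.004,0,0],"roll":0},{"jaw":1,"linear":[0.006,0,0],"roll":0},{"jaw":1,"linear":[0.008,0,0],"roll":0},{"jaw":1,"linear":[0.01,0,0],"roll":0},{"jaw":1,"linear":[0.012,0,0],"roll":0},{"jaw":1,"linear":[0.014,0,0],"roll":0},{"jaw":1,"linear":[0.016,0,0],"roll":0},{"jaw":1,"linear":[0.018,0,0],"roll":0},{"jaw":1,"linear":[0.02,0,0],"roll":0},{"jaw":1,"linear":[0.022,0,0],"roll":0},{"jaw":1,"linear":[0.024,0,0],"roll":0},{"jaw":1,"linear":[0.024,0,0],"roll":0}]}}

```text
t: 11.85
tool_pos: [0.524, -0.2025, 0.1679]
orientation: [-2.114, 0.215, 2.115]
force: [0.5, -0.5, -3.0]
opening: 0.0159
```

```bash
python3 - <<'E'
from h import *
go(.5243,-.2026,.162,-.203)
E
```

```text
t 11.85 pos [ 0.524  -0.2025  0.1679] yaw -0.2029 F [ 0.45 -0.54 -2.98] op 0.0159 tilt [ 0.0006 -0.0006]
linear [ 0.0098  0.     -0.0004] roll 0.0001
```

{"api": "apply_moves", "payload": {"series": [{"jaw":1,"linear":[0.001,0,0],"roll":0},{"jaw":1,"linear":[0.002,0,0],"roll":0},{"jaw":1,"linear":[0.003,0,0],"roll":0},{"jaw":1,"linear":[0.004,0,0],"roll":0},{"jaw":1,"linear":[0.005,0,0],"roll":0},{"jaw":1,"linear":[0.006,0,0],"roll":0},{"jaw":1,"linear":[0.007,0,0],"roll":0},{"jaw":1,"linear":[0.008,0,0],"roll":0},{"jaw":1,"linear":[0.009,0,0],"roll":0},{"jaw":1,"linear":[0.009,0,0],"roll":0}]}}

```text
t: 13.1
tool_pos: [0.524, -0.2025, 0.1624]
orientation: [-2.114, 0.215, 2.115]
force: [0.2, -0.1, -2.5]
opening: 0.016
```

```bash
python3 - <<'E'
from h import *
go(.5243,-.2026,.158,-.203)
E
```

```text
t 13.1 pos [ 0.524  -0.2025  0.1624] yaw -0.203 F [ 0.23 -0.07 -2.46] op 0.016 tilt [ 0.0006 -0.0007]
linear [ 0.0073  0.0001 -0.0005] roll 0.0
```

{"api": "apply_moves", "payload": {"series": [{"jaw":1,"linear":[0.001,0,0],"roll":0},{"jaw":1,"linear":[0.002,0,0],"roll":0},{"jaw":1,"linear":[0.003,0,0],"roll":0},{"jaw":1,"linear":[0.004,0,0],"roll":0},{"jaw":1,"linear":[0.005,0,0],"roll":0},{"jaw":1,"linear":[0.005,0,0],"roll":0}]}}

```text
t: 13.85
tool_pos: [0.524, -0.2025, 0.1593]
orientation: [-2.113, 0.215, 2.115]
force: [0.0, 1.0, -3.1]
opening: 0.0162
```

```bash
python3 - <<'E'
from h import *
go(.5243,-.2026,.1545,-.203)
E
```

```text
t 13.85 pos [ 0.524  -0.2025  0.1593] yaw -0.203 F [ 0.05  0.95 -3.09] op 0.0162 tilt [ 0.0007 -0.0008]
linear [ 0.0081  0.0001 -0.0006] roll 0.0
```

It is 4 mm below guard-top level with almost no force, so it is entering the notch.

{"api": "apply_moves", "payload": {"series": [{"jaw":1,"linear":[0.001,0,0],"roll":0},{"jaw":1,"linear":[0.002,0,0],"roll":0},{"jaw":1,"linear":[0.003,0,0],"roll":0},{"jaw":1,"linear":[0.004,0,0],"roll":0},{"jaw":1,"linear":[0.005,0,0],"roll":0},{"jaw":1,"linear":[0.005,0,0],"roll":0}]}}

```text
t: 14.6
tool_pos: [0.5239, -0.2024, 0.1563]
orientation: [-2.113, 0.215, 2.115]
force: [0.7, -0.1, -2.2]
opening: 0.0155
```

```bash
python3 - <<'E'
from h import *
go(.5243,-.2026,.153,-.203)
E
```

```text
t 14.6 pos [ 0.5239 -0.2024  0.1563] yaw -0.203 F [ 0.69 -0.14 -2.2 ] op 0.0155 tilt [ 0.0008 -0.0008]
linear [ 0.0054  0.0001 -0.0007] roll 0.0001
```

{"api": "apply_moves", "payload": {"series": [{"jaw":1,"linear":[0.001,0,0],"roll":0},{"jaw":1,"linear":[0.002,0,0],"roll":0},{"jaw":1,"linear":[0.003,0,0],"roll":0},{"jaw":1,"linear":[0.004,0,0],"roll":0},{"jaw":1,"linear":[0.004,0,0],"roll":0}]}}

```text
t: 15.22
tool_pos: [0.5239, -0.2024, 0.1538]
orientation: [-2.113, 0.214, 2.115]
force: [0.2, 0.1, -3.3]
opening: 0.0157
```

```bash
python3 - <<'E'
from h import *
go(.5243,-.2026,.153,-.203)
E
```

```text
t 15.22 pos [ 0.5239 -0.2024  0.1538] yaw -0.203 F [ 0.2   0.07 -3.3 ] op 0.0157 tilt [ 0.001  -0.0009]
linear [ 0.0013  0.0002 -0.0008] roll -0.0
```

{"api": "apply_moves", "payload": {"series": [{"jaw":1,"linear":[0.0007,0,0],"roll":0},{"jaw":1,"linear":[0.0014,0,0],"roll":0},{"jaw":1,"linear":[0.0014,0,0],"roll":0}]}}

```text
t: 15.6
tool_pos: [0.5239, -0.2025, 0.153]
orientation: [-2.113, 0.215, 2.115]
force: [-0.8, 0.5, -0.9]
opening: 0.0158
```

```bash
python3 - <<'E'
from h import *
go(.5243,-.2026,.153,-.203)
E
```

```text
t 15.6 pos [ 0.5239 -0.2025  0.153 ] yaw -0.203 F [-0.78  0.47 -0.87] op 0.0158 tilt [ 0.0009 -0.0009]
linear [ 0.      0.0001 -0.0007] roll -0.0
```

{"api": "apply_moves", "payload": {"series": [{"jaw":1,"linear":[0.0005,0,0],"roll":0},{"jaw":1,"linear":[0.0008,0,0],"roll":0},{"jaw":1,"linear":[0.0008,0,0],"roll":0}]}}

```text
t: 15.98
tool_pos: [0.524, -0.2025, 0.153]
orientation: [-2.114, 0.215, 2.115]
force: [-2.0, 0.6, 3.1]
opening: 0.0161
```

```bash
python3 - <<'E'
from h import *
go(.5243,-.2026,.153,-.203)
shot('scene','s10.png');shot('side','s11.png')
im=cv2.imread('pics/s10.png')[110:220,150:260];i2=cv2.imread('pics/s11.png')[190:300,200:310]
cv2.imwrite('pics/s12.png',cv2.resize(np.hstack([im,i2]),None,fx=3.6,fy=3.6,interpolation=cv2.INTER_CUBIC))
E
```

```text
t 15.97 pos [ 0.524  -0.2025  0.153 ] yaw -0.203 F [-1.97  0.63  3.1 ] op 0.0161 tilt [ 0.0006 -0.0007]
linear [-0.      0.0001 -0.0006] roll 0.0
```

View pics/s12.png

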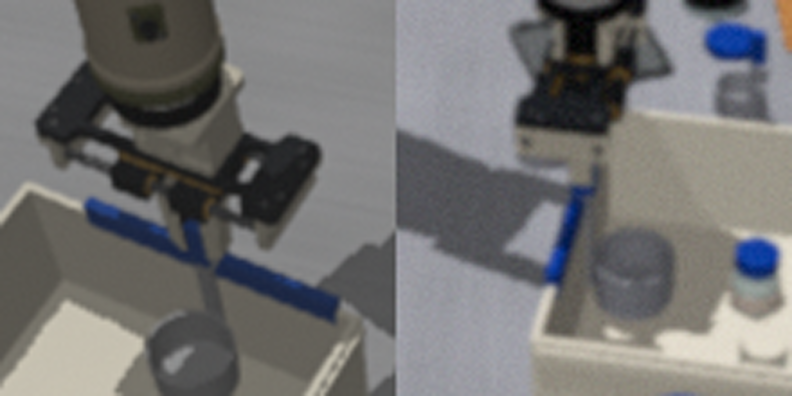

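The bridge bears on the notch floor: about 6 N, at a height of about 0.1315 m, and the pictures show the hook down in the guard. I unload slightly, open, and go straight up.

{"api": "apply_moves", "payload": {"series": [{"jaw":1,"linear":[-0.0006,0,0],"roll":0},{"jaw":0.55,"linear":[-0.0006,0,0],"roll":0},{"jaw":0.4,"linear":[-0.0006,0,0],"roll":0},{"jaw":0.3,"linear":[-0.0006,0,0],"roll":0},{"jaw":0.2,"linear":[-0.0006,0,0],"roll":0},{"jaw":0.1,"linear":[-0.0006,0,0],"roll":0},{"jaw":0,"linear":[-0.0006,0,0],"roll":0},{"jaw":0,"linear":[-0.0006,0,0],"roll":0},{"jaw":0,"linear":[-0.0006,0,0],"roll":0}]}}

```text
t: 17.2
tool_pos: [0.524, -0.2025, 0.1533]
orientation: [-2.114, 0.215, 2.115]
force: [-0.2, 0.9, -0.2]
opening: 0.0462
```

```bash
python3 - <<'E'
from h import *
go(.5243,-.2026,.3,-.203)
E
```

```text
t 17.2 pos [ 0.524  -0.2025  0.1533] yaw -0.203 F [-0.22  0.87 -0.2 ] op 0.0462 tilt [ 0.0006 -0.0007]
linear [-0.2444 -0.     -0.0004] roll -0.0001
```

{"api": "apply_moves", "payload": {"series": [{"jaw":0,"linear":[-0.01,0,0],"roll":0},{"jaw":0,"linear":[-0.04,0,0],"roll":0},{"jaw":0,"linear":[-0.1,0,0],"roll":0},{"jaw":0,"linear":[-0.17,0,0],"roll":0},{"jaw":0,"linear":[-0.23,0,0],"roll":0},{"jaw":0,"linear":[-0.24,0,0],"roll":0},{"jaw":0,"linear":[-0.24,0,0],"roll":0},{"jaw":0,"linear":[-0.24,0,0],"roll":0},{"jaw":0,"linear":[-0.24,0,0],"roll":0}]}}

```text
t: 18.32
tool_pos: [0.5235, -0.2023, 0.2957]
orientation: [-2.11, 0.214, 2.117]
force: [0.2, -0.9, 1.2]
opening: 0.0464
```

```bash
python3 - <<'E'
from h import *
go(.5243,-.2026,.3,-.203)
shot('wrist','f0.png')
shot('scene','f1.png');shot('side','f2.png')
im=cv2.imread('pics/f1.png')[110:220,150:260];i2=cv2.imread('pics/f2.png')[190:300,200:310];i0=cv2.imread('pics/f0.png')[100:320,170:390]
cv2.imwrite('pics/f3.png',np.hstack([cv2.resize(i,(265,265),interpolation=cv2.INTER_CUBIC) for i in(i0,im,i2)]))
E
```

```text
t 18.32 pos [ 0.5235 -0.2023  0.2957] yaw -0.203 F [ 0.25 -0.87  1.2 ] op 0.0464 tilt [ 0.003  -0.0019]
linear [-0.0072  0.0003 -0.0014] roll 0.0
```

View pics/f3.png

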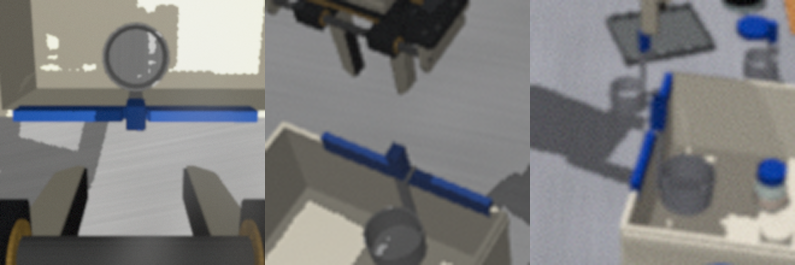

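The dipper hangs free in the notch with the cup inside the tub and the gripper clear. One numeric check of grip-top height and stillness follows.

```bash
python3 - <<'E'
from h import *
a=read_camera('scene');b=read_camera('scene');w=read_camera('wrist');s=read_state()
print('diff',np.abs(a['pixels'][150:250,170:260].astype(int)-b['pixels'][150:250,170:260]).max())
c,sn=np.cos(-.203),np.sin(-.203)
def dip(x,y,z): x+=.048; return [.5196+c*x-sn*y,-.2011+sn*x+c*y,z+.027]
P=[dip(x,y,157) if 0 else dip(x/1e3,y/1e3,.157) for x,y in((-54,-8),(-54,8),(-34,8),(-34,-8))]
print('scene expected grip top corners',proj(a,P).round(1).tolist(),'cup rim centre',proj(a,dip(0,0,.045)).round(1))
g=cv2.cvtColor(a['pixels'],cv2.COLOR_BGR2GRAY)
hsv=cv2.cvtColor(a['pixels'],cv2.COLOR_BGR2HSV);m=cv2.inRange(hsv,(105,120,40),(130,255,255))
for r in range(164,184): q=np.flatnonzero(m[r,196:222])+196;print(r,(q.min(),q.max()) if len(q) else None,end=' ')
# wrist: grip top
T=np.eye(4);T[:3,:3]=cv2.Rodrigues(np.array(s['orientation'],float))[0];T[:3,3]=s['tool_pos'];T=np.linalg.inv(T@np.array(w['tool_from_camera']))
for n,p in [('grip top c',dip(-.044,0,.157)),('cup rim c',dip(0,0,.045))]:
    k=np.array(w['intrinsics'])@(T@np.r_[p,1])[:3];print('\nwrist expected',n,(k/k[2])[:2].round(1))
hw=cv2.cvtColor(w['pixels'],cv2.COLOR_BGR2HSV);mw=cv2.inRange(hw,(105,120,40),(130,255,255))
for r in range(175,215,2): q=np.flatnonzero(mw[r,262:305])+262;print(r,(q.min(),q.max()) if len(q) else None,end=' ')
E
```

```text
diff 28
scene expected grip top corners [[203.6, 167.2], [208.8, 169.2], [205.0, 174.7], [199.7, 172.6]] cup rim centre [[202.  206.2]]
164 None 165 None 166 None 167 None 168 None 169 None 170 (np.int64(203), np.int64(204)) 171 (np.int64(203), np.int64(206)) 172 (np.int64(202), np.int64(207)) 173 (np.int64(201), np.int64(207)) 174 (np.int64(196), np.int64(207)) 175 (np.int64(196), np.int64(207)) 176 (np.int64(196), np.int64(207)) 177 (np.int64(196), np.int64(208)) 178 (np.int64(196), np.int64(208)) 179 (np.int64(196), np.int64(209)) 180 (np.int64(198), np.int64(208)) 181 (np.int64(200), np.int64(214)) 182 (np.int64(203), np.int64(216)) 183 (np.int64(205), np.int64(219)) 
wrist expected grip top c [281.6 203.2]

wrist expected cup rim c [281.7 146.6]
175 None 177 None 179 None 181 None 183 (np.int64(277), np.int64(287)) 185 (np.int64(276), np.int64(288)) 187 (np.int64(275), np.int64(289)) 189 (np.int64(262), np.int64(298)) 191 (np.int64(262), np.int64(304)) 193 (np.int64(262), np.int64(304)) 195 (np.int64(262), np.int64(304)) 197 (np.int64(262), np.int64(304)) 199 (np.int64(262), np.int64(304)) 201 (np.int64(275), np.int64(289)) 203 (np.int64(275), np.int64(289)) 205 (np.int64(275), np.int64(289)) 207 (np.int64(276), np.int64(288)) 209 None 211 None 213 None
```

The grip top seems to lean a few mm into the tub, so I measure the tilt against the 0.15 rad limit before handing in.

```bash
python3 - <<'E'
from h import *
w=read_camera('wrist');s=read_state();a=read_camera('scene')
g=cv2.cvtColor(w['pixels'],cv2.COLOR_BGR2GRAY)
print('cup col282 top',list(zip(range(110,132),g[110:132,282].tolist())),'bot',list(zip(range(164,190),g[164:190,282].tolist())))
print('row147',list(zip(range(248,264),g[147,248:264].tolist())),list(zip(range(300,318),g[147,300:318].tolist())))
print('grip',list(zip(range(178,214),w['pixels'][178:214,282,0].tolist())))
c,sn=np.cos(-.203),np.sin(-.203)
def tx(u,v,z):
    p=wray(w,s,u,v,z)-[.5196,-.2011,0];return round(c*p[0]+sn*p[1],4)
for v in (120,122,124,126,168,170,172,174): print(v,tx(282,v,.072))
for v in (190,192,194,206,207,208,209): print(v,tx(282,v,.184))
E
```

```text
cup col282 top [(110, 158), (111, 158), (112, 161), (113, 160), (114, 161), (115, 160), (116, 158), (117, 158), (118, 154), (119, 139), (120, 117), (121, 99), (122, 78), (123, 68), (124, 79), (125, 100), (126, 113), (127, 116), (128, 115), (129, 115), (130, 117), (131, 116)] bot [(164, 115), (165, 117), (166, 114), (167, 116), (168, 114), (169, 109), (170, 95), (171, 82), (172, 79), (173, 84), (174, 99), (175, 107), (176, 97), (177, 84), (178, 78), (179, 77), (180, 78), (181, 75), (182, 61), (183, 43), (184, 37), (185, 35), (186, 38), (187, 40), (188, 43), (189, 48)]
row147 [(248, 160), (249, 156), (250, 158), (251, 157), (252, 157), (253, 153), (254, 141), (255, 123), (256, 105), (257, 87), (258, 70), (259, 74), (260, 94), (261, 108), (262, 115), (263, 115)] [(300, 117), (301, 120), (302, 121), (303, 114), (304, 101), (305, 80), (306, 74), (307, 79), (308, 95), (309, 111), (310, 125), (311, 143), (312, 155), (313, 159), (314, 160), (315, 166), (316, 196), (317, 227)]
grip [(178, 78), (179, 78), (180, 76), (181, 77), (182, 74), (183, 74), (184, 75), (185, 75), (186, 76), (187, 80), (188, 90), (189, 99), (190, 109), (191, 110), (192, 112), (193, 111), (194, 111), (195, 110), (196, 109), (197, 110), (198, 111), (199, 108), (200, 109), (201, 110), (202, 110), (203, 110), (204, 111), (205, 109), (206, 108), (207, 109), (208, 124), (209, 154), (210, 171), (211, 175), (212, 173), (213, 174)]
120 0.0805
122 0.0781
124 0.0757
126 0.0733
168 0.021
170 0.0184
172 0.0158
174 0.0132
190 0.0168
192 0.0149
194 0.013
206 0.0012
207 0.0003
208 -0.0007
209 -0.0017
```

Tilt comes to about 0.06 rad (limit 0.15), hook x about +1.5 mm, and it is hanging still. I hand in.

```bash
python3 -c "
from plant import *
print(close_job())"
```

```text
the job is handed in; nothing more can be done
None
```

I took the largest dipper out of the tray and hung it in the guard's notch with the cup inside the tub. I then released it and handed the job in; no verdict was reported.

- **How it was placed:** I found the notch by sight with the wrist camera. I lowered the hook straight into it at about 5 mm/s instead of sliding it along the guard.
- **Force:** the hook met the notch floor at about the expected height (about 131.5 mm against 132 mm). The contact force was about 6 N, well under the 25 N limit.
- **Last checks (wrist camera, after release):**
  - The dipper hangs free with the gripper well above it.
  - It leans about 0.06 rad; the limit is 0.15.
  - The hook is about 1.5 mm from the wall's middle plane; the limit is 8 mm.
  - It looked still: two pictures in a row differed only by what I took to be image noise (at most 28 grey levels).
- **What did not match:** the grip top sat about 5 mm further into the tub than a perfectly upright hang would give. That is the small lean above.
- **Not measured:** I did not re-measure the jars, jugs and cap. The arm's path was kept clear of them.

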